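# Unbolt the lid of the tool chest, catch held down

### The arm

A 6-joint arm with a two-finger parallel gripper is mounted at the origin on the work surface. World frame = base frame: x ahead of the robot, y to its left, z up, the work surface at z = 0. Lengths are in m, angles in rad, forces in N, time in s.
With the tool pointing down it reaches from about 0.375 to 0.9 m from the base axis. Payload 3.1 kg.
Tool frame: the origin (TCP) lies between the finger pads; the fingertips stand 8 mm ahead of it and the grasp point (between the pads) lies 11 mm behind it; z points along the fingers, y is the line along which they close (so a half turn about z gives the same grasp; the last joint's range is limited). The gripper opens to 87 mm and grips with 3 to 60 N. Pads are 19 mm wide; open, the fingers measure 117 mm over their backs; the gripper's body (75 mm by 190 mm) begins 51 mm behind the grasp point.
Start: joints at [-1.339, 0.527, 1.433, -0, 1.181, -0.178], TCP at [0.25, -0.573, 0.231] pointing down, gripper open.
Joint ranges: [-3.08, 3.08], [-0.75, 2.2], [0.22, 2.44], [-1.43, 4.57], [0, 2.65], [-2.85, 2.85]. Speed limits (rad/s): [2.79, 2.79, 3.14, 3.14, 3.14, 3.14].

### API

Orientations are given as a unit quaternion [x, y, z, w].
In Python, from rig import robot, vision, job gives the robot as it stands.
- The arm moves only by the shell command python3 -m handwheel 'ROWS' [OPENING] [FORCE]. ROWS is JSON, a list of rows, each a list of 4 numbers: the shift along the tool's x, y, z as a fraction of full scale, then the turn about the tool's z as a fraction of full scale. A call has 1 to 20 rows; each row is the pose to reach, as a shift and turn from the pose commanded when the call began, along the tool's axes at that moment, turning the shorter way round; what a row does not reach only later rows make up. Full scale, the value 1, is 300 mm for a shift and 2 pi rad for a turn. A row lasts 1/12 s, in which the tool goes at most 41.7 mm and 7.16 degrees, less where a joint would pass 70% of its speed; a pose out of reach is approached as far as the arm can. A call with a number of a shift or a turn outside -1 to 1 is refused whole. A call with a gripper value outside its range is refused whole. OPENING is the opening in per cent of the stroke, from 0 (shut) to 100 (fully open), set as the call begins (- or left out, the last holds). The fingers move at their own pace and stop on an object; FORCE is the grip in N (left out, the last holds). Time passes only in rows, so rows that repeat a pose let the fingers close. It gives the time, the measured TCP pose, the force, the opening and the grip force at its end, in the units of the state.
- robot.get_obs(): the state, without advancing time (a new reading comes with each control period).
- vision.camera(name): name is "scene" or "side" or "wrist"; returns a dict with "frame" (400x640x3 uint8, red, green, blue), "K" (3x3 intrinsics, pixels), "cam_to_world" (4x4, takes a point from camera to world coordinates); the wrist camera has in their place "hand_eye" (4x4, takes a point from camera to tool coordinates, whose origin is the TCP and whose axes are the flange's). Camera axes: x right, y down, z forward; pixel columns grow to the right and rows downward; lengths in m; the calibration is good to about 2 mm. A picture is of the moment at which its call begins: read the wrist's pose just before it. There is no depth.
- job.hand_in(): hands the job in; it is judged then, once.
Trained networks look in the newest picture that a camera, given by its name, has taken for a name from the list of things; names that differ only in an ending like _2 or _b are one class to them, and where a whole thing is asked for, a point or a joint stands for the part that bears it (a point fixed in the world has none). Each returns a list of dicts, best first, with "conf" (0 to 1); they miss things now and then, are a little off and sometimes report something else, mostly with a low value. They report only what shows in the picture. A call takes as long as a camera call.
- vision.look_for(camera, label): "point" ([row, column] in pixels, amid what is visible of it).
- vision.outline_of(camera, label): "mask" (400x640 bool, what is visible of it) and "point" ([row, column] in pixels, amid what is visible of it).
The state is a dict: "time": time; "q": joint angles; "joint_velocities": joint speeds; "joint_torque": joint torques, N m; "position": TCP position; "tool_rot": TCP orientation; "ft_force": force on the tool from outside, world axes, zero at the start; "moment": the same for the moment, N m; "grip_width": finger opening in m; "grip_force": force on a finger pad.
Only numpy, scipy, OpenCV 4.12 (cv2) and the standard library are available. Lean on these libraries where they do the work, as an engineer would, in place of code of your own. Each camera call takes 0.05 s, during which the arm holds its last target. There are 200 camera calls.

### The job

Unbolt the lid of the tool chest: press the bolt's spring safety catch down with one fingertip and, while you hold it down, push the bolt by its knob with the other fingertip until it is drawn all the way back out of the lid's keeper; then let go, so that the catch springs up and locks the bolt open. Nothing is to be gripped or lifted: leave the lid shut, and leave the things on the chest and the bench where they are.

Things in the scene. Friction and masses are not known exactly. Their poses are not given: they have to be found in the camera images.
- chest: plywood tool chest, fixed on the bench, 280 mm along its own x (away from the robot at yaw 0), 460 mm along its y, top 140 mm above the bench. Origin: centre of its underside. Left part of the top (y +31 to +229 mm): hinged lid. Right part (y -230 to +28): fixed deck with a steel slide bolt along y at x = -70 mm; beside it, on its +x side, the catch's thumb bar
- keeper (a point): centre of the staple on the lid, 26 mm tall, that the shot bolt's tip enters. The bolt's rod (14 mm thick, axis 14 mm above the deck) also runs through two guide staples, 26 mm tall, on the deck at chest y = +12 and -128 mm
- bolt (a joint): travel of the slide bolt in m: 0 = fully shot into the keeper (the start), 0.041 = fully drawn, on its end stop; it slides towards the chest's -y and needs 3 to 5 N. At 0 the catch's tooth blocks it within 1 to 3 mm; with the catch pressed it is free. A catch let go between 1 and 36 mm rides on the bolt; past 36 mm it can spring up behind the bolt and lock it drawn
- knob (a point): centre of the top of the bolt's knob, an upright round steel post that moves with the bolt: 20 mm across from 36 to 54 mm above the deck, 23 mm rim above that, thinner stem below; top 64 mm above the deck. The block under it is 24 mm tall. Its axes are the chest's axes
- catch (a joint): angle of the spring safety catch in rad: 0 = up (its tooth blocks the bolt), 0.42 = pressed fully down on its stop. The tooth clears the bolt from about 0.26 on. Pressing the middle of the thumb bar takes about 3 N to start and 9 N on the stop; it springs up when let go
- thumb_bar (a point): centre of the top face of the catch's flat steel thumb bar, 70 mm long (chest y -70 to 0 mm), 32 mm wide, hinged along its edge next to the bolt. At rest it slopes, outer edge up, this point 40 mm above the deck and 48 mm (along x) from the bolt's axis; fully pressed it is level, this point 30 mm above the deck and 54 mm from the axis. Only the knob stands higher than 30 mm there
- lid (a joint): angle of the chest's hinged lid in rad: 0 = shut (it stays shut by its weight); grows as it is raised
- glaze_jar: small grey lidded glaze jar, 44 mm across, 58 mm tall, standing on the chest's deck; origin at the centre of its underside
- wire_spool: black spool, 48 mm across, 32 mm tall, standing on end on the chest's deck; origin at the centre of its underside
- sanding_block: cork sanding block, 50 x 35 x 28 mm, lying on the chest's deck; origin at the centre of its underside
- drink_can: dark metal drink can, 66 mm across, 116 mm tall, standing on the bench; origin at the centre of its underside
- brush: paint brush about 200 mm long, lying on the bench; origin under its middle
- driver: screwdriver about 190 mm long, lying on the bench; origin under its middle
- cast_half: domed white plaster cast, 128 mm across, 58 mm tall, on the bench; origin at the centre of its underside

How it is judged:
By the outcome, as a careful person would: the job done as asked, in the order asked, and still so for the second after the job is handed in, with the robot touching nothing.
It also fails if it takes over 38 s, if anything falls off the work surface, if the arm or the gripper's body presses on something with over 40 N, if the wrist force passes 120 N, or if a joint passes its speed limit or range.

## Working session

There is one attempt and no reset: what is moved stays moved. The work goes in short steps, Python scripts to look and compute and a shell command to move; the robot and the scene stay as the last step left them, time stands still between calls to the robot, and variables do not carry over. Pictures are saved under pics/ and viewed, at most 10 in all, crops included, and the job is handed in when it is done.

```bash
mkdir -p pics; ls; python3 - <<'E'
from rig import robot, vision, job
import cv2, numpy as np
o=robot.get_obs(); print({k:np.round(v,4) for k,v in o.items()})
for c in ("scene","side"):
    d=vision.camera(c); cv2.imwrite(f"pics/{c}0.png",d["frame"][:,:,::-1])
    print(c,d["K"].tolist(),np.round(d["cam_to_world"],4).tolist())
    for l in ("chest","keeper","knob","thumb_bar","bolt","catch","lid","glaze_jar","wire_spool","sanding_block","drink_can"):
        r=vision.look_for(c,l)
        print(l,[(np.round(x["point"]).tolist(),round(x["conf"],2)) for x in r[:2]])
E
```

```text
pics
{'time': np.float64(0.0), 'q': array([-1.3385,  0.5285,  1.4339,  0.    ,  1.1814, -0.1785]), 'joint_velocities': array([ 0.0021, -0.0011, -0.0007,  0.0007, -0.    , -0.0009]), 'joint_torque': array([ 1.30000e-03, -4.40035e+01, -1.76596e+01,  6.34000e-02,
        5.83000e-02, -2.00000e-04]), 'position': array([ 0.2495, -0.5723,  0.2296]), 'tool_rot': array([ 0.979 ,  0.204 , -0.    , -0.0011]), 'ft_force': array([ 0.0778, -0.1094,  0.2807]), 'moment': array([-0.0205, -0.0036, -0.0244]), 'grip_force': np.float64(0.0), 'grip_width': np.float64(0.0872)}
scene [[407.03985283913994, 0.0, 317.2062077449806], [0.0, 407.03985283913994, 195.3192825620498], [0.0, 0.0, 1.0]] [[0.5937, 0.4348, -0.6771, 1.4363], [0.8047, -0.3273, 0.4954, -0.5969], [-0.0062, -0.8389, -0.5442, 0.8223], [0.0, 0.0, 0.0, 1.0]]
chest [([234.0, 294.0], 0.84)]
keeper [([191.0, 325.0], 0.76)]
knob [([198.0, 268.0], 0.82)]
thumb_bar []
bolt [([196.0, 268.0], 0.66)]
catch [([258.0, 155.0], 0.37), ([244.0, 267.0], 0.35)]
lid [([188.0, 326.0], 0.56)]
glaze_jar [([244.0, 267.0], 0.68)]
wire_spool [([228.0, 289.0], 0.5)]
sanding_block [([216.0, 302.0], 0.66), ([174.0, 384.0], 0.42)]
drink_can [([173.0, 419.0], 0.83)]
side [[494.0794342681895, 0.0, 321.16987560732554], [0.0, 494.0794342681895, 196.91716581706777], [0.0, 0.0, 1.0]] [[-0.9998, 0.0073, 0.0186, 0.5727], [-0.0119, 0.5297, -0.8481, 1.3945], [-0.016, -0.8481, -0.5295, 1.0288], [0.0, 0.0, 0.0, 1.0]]
chest [([214.0, 328.0], 0.67)]
keeper [([214.0, 334.0], 0.57)]
knob [([162.0, 290.0], 0.68), ([171.0, 336.0], 0.53)]
thumb_bar [([177.0, 328.0], 0.46)]
bolt [([173.0, 340.0], 0.55)]
catch [([177.0, 327.0], 0.6), ([332.0, 374.0], 0.22)]
lid [([212.0, 337.0], 0.75)]
glaze_jar [([164.0, 289.0], 0.59)]
wire_spool []
sanding_block [([187.0, 301.0], 0.63)]
drink_can [([329.0, 327.0], 0.84)]
```

View pics/scene0.png

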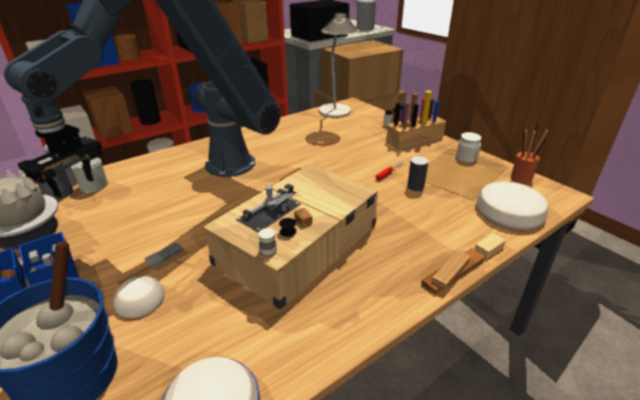

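View pics/side0.png

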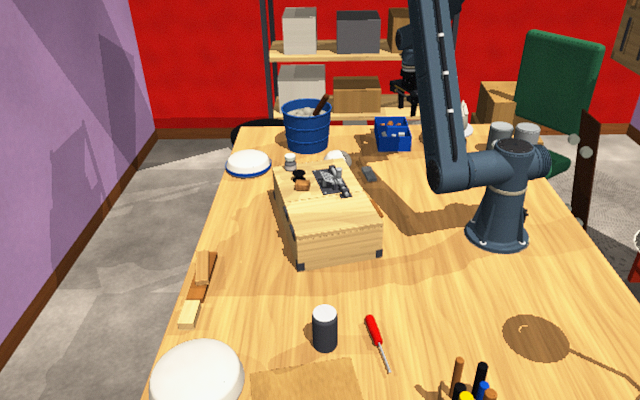

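The chest sits mid-bench. The side view shows its top corners at about (col,row) (383,228), (296,237) and (273,163). The scene view shows them at about (210,228), (277,268), (378,188) and (308,170). The bolt is on the dark plate at scene (270,203).

```bash
cat > h.py <<'E'
from rig import robot, vision, job
import cv2, numpy as np
from scipy.spatial.transform import Rotation as R
from scipy.optimize import least_squares
def proj(K,T,P):
    p=(np.atleast_2d(P)-T[:3,3])@T[:3,:3]; p=p@np.array(K).T; return p[:,:2]/p[:,2:]
def wristT(d,o):
    W=np.eye(4); W[:3,:3]=R.from_quat(o["tool_rot"]).as_matrix(); W[:3,3]=o["position"]; return W@d["hand_eye"]
def c2w(p,P):
    P=np.atleast_2d(P); return np.c_[P[:,:2]@R.from_euler('z',p[2]).as_matrix()[:2,:2].T+p[:2],P[:,2]+0.14]
E
python3 - <<'E'
from h import *
d={c:vision.camera(c) for c in("scene","side")}
C=np.array([[-.14,-.23,0],[.14,-.23,0],[.14,.23,0],[-.14,.23,0]])
obs={"scene":[(0,210,228),(1,275,267),(2,378,188),(3,308,170)],"side":[(3,383,228),(2,296,237),(1,273,163)]}
def f(p): return np.concatenate([(proj(d[c]["K"],d[c]["cam_to_world"],c2w(p,C[[i[0] for i in v]]))-np.array(v)[:,1:]).ravel() for c,v in obs.items()])
for y0 in (0,.4,-.4):
    r=least_squares(f,[.6,0,y0],loss='soft_l1'); print(r.x,r.cost); print(np.round(f(r.x)).reshape(-1,2).tolist())
p=r.x
print("knob,thumb",c2w(p,[[-.07,-.06,.064],[-.022,-.035,.04]]))
for c in d: 
  print(c,[ (n,np.round(proj(d[c]["K"],d[c]["cam_to_world"],c2w(p,q))[0]).tolist()) for n,q in dict(bar=[-.022,-.035,.04],staple1=[-.07,.012,.026],staple2=[-.07,-.128,.026],keeper=[-.07,.05,.02]).items()])
  f_=d[c]["frame"]; cr=f_[150:270,190:350] if c=="scene" else f_[140:200,250:400]
  cv2.imwrite(f"pics/{c}_crop.png",cv2.resize(cr,None,fx=5,fy=5,interpolation=cv2.INTER_CUBIC)[:,:,::-1])
E
```

```text
[ 0.59741988 -0.06077229  0.24703437] 25.14277606516659
[[-7.0, -3.0], [1.0, 2.0], [0.0, 2.0], [2.0, -7.0], [1.0, -5.0], [0.0, -0.0], [-0.0, 3.0]]
[ 0.59741988 -0.06077229  0.24703438] 25.142776065166625
[[-7.0, -3.0], [1.0, 2.0], [0.0, 2.0], [2.0, -7.0], [1.0, -5.0], [0.0, -0.0], [-0.0, 3.0]]
[ 0.59741987 -0.06077229  0.24703435] 25.142776065169972
[[-7.0, -3.0], [1.0, 2.0], [0.0, 2.0], [2.0, -7.0], [1.0, -5.0], [0.0, -0.0], [-0.0, 3.0]]
knob,thumb [[ 0.54421671 -0.13606786  0.204     ]
 [ 0.58464628 -0.1000894   0.18      ]]
scene [('bar', [282.0, 197.0]), ('staple1', [281.0, 189.0]), ('staple2', [247.0, 210.0]), ('keeper', [290.0, 186.0])]
side [('bar', [327.0, 176.0]), ('staple1', [344.0, 185.0]), ('staple2', [333.0, 166.0]), ('keeper', [347.0, 192.0])]
```

View pics/scene_crop.png

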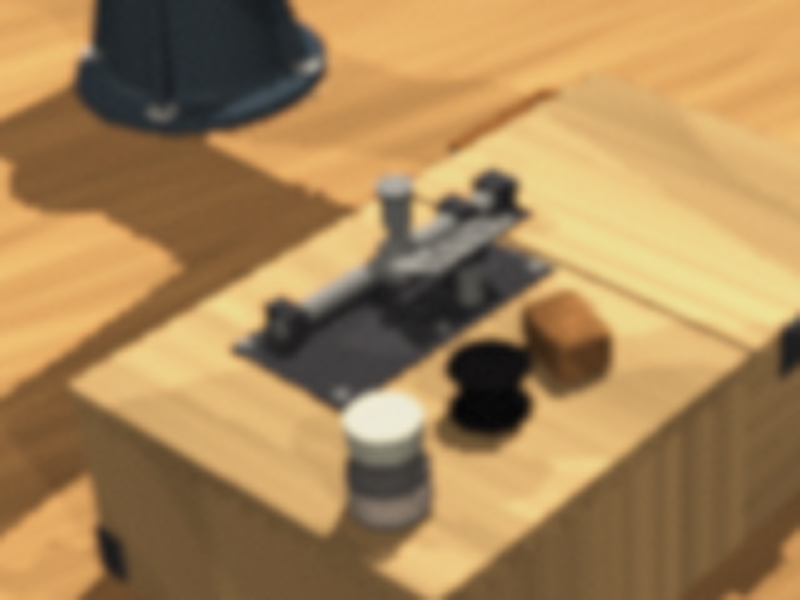

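The crop shows the bolt on its dark plate with the knob top at about scene (269,187). The thumb bar lies on the plate's +x side. The jar, spool and cork block stand well away from both.

```bash
python3 - <<'E'
from h import *
d=vision.camera("wrist"); o=robot.get_obs()
print(d["K"].tolist(),np.round(d["hand_eye"],4).tolist())
Rm=R.from_quat(o["tool_rot"]).as_matrix()
he=d["hand_eye"]
p=np.array([.597,-.061,.247])
# wanted tool orientation: y=chest x, x=chest y, z down
c,s=np.cos(p[2]),np.sin(p[2]); W=np.array([[-s,c,0],[c,s,0],[0,0,-1.]]).T
tgt=c2w(p,[[-.045,-.05,.03]])[0]
# place TCP so that the optical axis passes tgt at height tcp z=.36
ax=W@he[:3,2]; off=W@he[:3,3]; z=.36
t=(tgt[2]-(z+off[2]))/ax[2]; tcp=tgt-ax*t-off; print("tcp",tcp)
print("rows shift frac",np.round((Rm.T@(tcp-o["position"]))/.3,3), "dist",np.linalg.norm(tcp-o["position"]), "turn",(Rm.T@W), np.arctan2((Rm.T@W)[1,0],(Rm.T@W)[0,0])/2/np.pi)
E
```

```text
[[354.4135677190081, 0.0, 311.67491554766275], [0.0, 354.4135677190081, 198.2733584353005], [0.0, 0.0, 1.0]] [[0.0004, -0.9547, -0.2975, 0.0827], [1.0, 0.0006, -0.0005, 0.0], [0.0007, -0.2975, 0.9547, -0.1531], [0.0, 0.0, 0.0, 1.0]]
tcp [ 0.55985873 -0.09698043  0.36      ]
rows shift frac [ 1.582 -1.042 -0.431] dist 0.5827011608982114 turn [[ 1.63095510e-01  9.86610285e-01 -2.31611837e-05]
 [-9.86610285e-01  1.63095510e-01  1.50255757e-05]
 [ 1.86018726e-05  2.04004581e-05  1.00000000e+00]] -0.2239260650372703
```

```bash
python3 -m handwheel '[[0,0,-0.14,0],[0,0,-0.28,0],[0,0,-0.43,0],[0.8,-0.52,-0.43,-0.112],[0.8,-0.52,-0.43,-0.112],[0.8,-0.52,-0.43,-0.112],[0.8,-0.52,-0.43,-0.112],[0.8,-0.52,-0.43,-0.112],[0.8,-0.52,-0.43,-0.112],[0.8,-0.52,-0.43,-0.112],[0.8,-0.52,-0.43,-0.112],[0.8,-0.52,-0.43,-0.112],[0.8,-0.52,-0.43,-0.112]]' 45; python3 - <<'E'
from h import *
o=robot.get_obs();Rm=R.from_quat(o["tool_rot"]).as_matrix()
p=.247;c,s=np.cos(p),np.sin(p); W=np.array([[-s,c,0],[c,s,0],[0,0,-1.]]).T
M=Rm.T@W
print((Rm.T@(np.array([.560,-.097,.36])-o["position"]))/.3,np.arctan2(M[1,0],M[0,0])/2/np.pi,o["q"])
E
```

```text
time: 2.43
position: [0.4073, -0.3344, 0.3597]
tool_rot: [0.849, 0.529, -0.0, 0.0]
ft_force: [1.4, -0.1, 0.1]
grip_width: 0.0392
grip_force: 0.0
[ 0.93443743  0.10874828 -0.00175773] -0.1118297257831432 [-8.99136099e-01  2.60539505e-01  1.49789438e+00 -7.21461107e-04
  1.38241684e+00 -4.43354531e-01]
```

```bash
python3 -m handwheel '[[0.93,0.11,0,-0.112],[0.93,0.11,0,-0.112],[0.93,0.11,0,-0.112],[0.93,0.11,0,-0.112],[0.93,0.11,0,-0.112],[0.93,0.11,0,-0.112],[0.93,0.11,0,-0.112],[0.93,0.11,0,-0.112],[0.93,0.11,0,-0.112],[0.93,0.11,0,-0.112],[0.93,0.11,0,-0.112]]' 45; python3 - <<'E'
from h import *
o=robot.get_obs(); d=vision.camera("wrist"); T=wristT(d,o)
np.savez("w1.npz",T=T,K=d["K"],f=d["frame"],pos=o["position"],q=o["tool_rot"])
cv2.imwrite("pics/w1.png",d["frame"][:,:,::-1])
for l in ("keeper","knob","thumb_bar","bolt","catch"):
    r=vision.look_for("wrist",l); print(l,[(np.round(x["point"]).tolist(),round(x["conf"],2)) for x in r[:2]])
p=[.597,-.061,.247]
for n,q in dict(bar=[-.022,-.035,.04],st1=[-.07,.012,.026],st2=[-.07,-.128,.026],c1=[-.14,-.23,0],c2=[.14,-.23,0]).items(): print(n,proj(d["K"],T,c2w(p,q)).round())
E
```

```text
time: 3.35
position: [0.5593, -0.1002, 0.3594]
tool_rot: [0.616, 0.788, -0.0, -0.0]
ft_force: [0.1, 0.2, 0.1]
grip_width: 0.0391
grip_force: 0.0
keeper [([55.0, 356.0], 0.78)]
knob [([186.0, 293.0], 0.6)]
thumb_bar [([188.0, 334.0], 0.94)]
bolt [([189.0, 291.0], 0.68)]
catch [([190.0, 335.0], 0.84), ([56.0, 358.0], 0.22)]
bar [[336. 184.]]
st1 [[286. 133.]]
st2 [[289. 263.]]
c1 [[236. 327.]]
c2 [[462. 327.]]
```

View pics/w1.png

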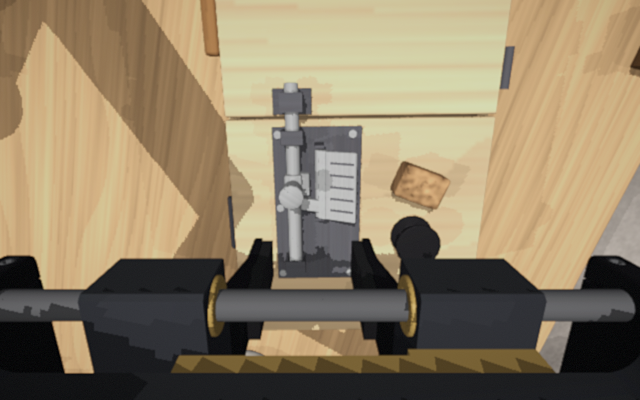

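```bash
python3 - <<'E'
from h import *
f=np.load("w1.npz")["f"][75:235,220:420]
cv2.imwrite("pics/w1c.png",cv2.resize(f,None,fx=3.75,fy=3.75,interpolation=cv2.INTER_CUBIC)[:,:,::-1])
E
```

```text
(no output)
```

View pics/w1c.png

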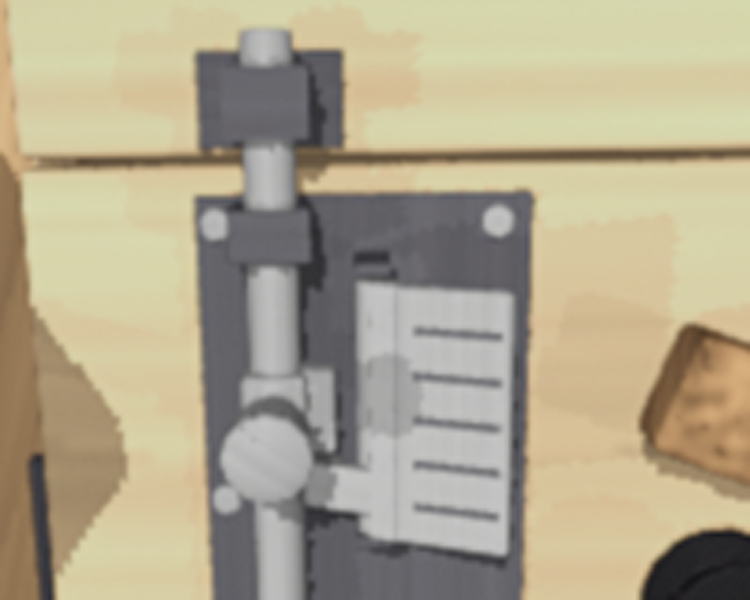

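The wrist crop shows the knob top at crop (266,459). The bar's corners are at (358,282), (515,292), (507,555) and (365,538), staple 1 is around (270,235), and the lid gap runs along crop row ~157.

```bash
python3 - <<'E'
from h import *
z=np.load("w1.npz"); T,K=z["T"],z["K"]
full=lambda a:np.array(a)/3.75+[220,75]-.37
bc=np.array([[-.0366,0,.0335],[-.0074,0,.0465],[-.0074,-.07,.0465],[-.0366,-.07,.0335]])
bo=full([[358,282],[515,292],[507,555],[365,538]])
ko=full([266,459])
def f(v):
    p=v[:3]
    g=proj(K,T,c2w(p,[[-.13,.0295,0],[.1,.0295,0]])); go=full([[40,163],[740,152]])
    gi=np.interp(g[:,0],go[:,0],go[:,1])
    st=proj(K,T,c2w(p,[[-.07,.012,.026]]))[0]
    return np.r_[(proj(K,T,c2w(p,bc))-bo).ravel(),g[:,1]-gi,st[0]-full([270,235])[0],proj(K,T,c2w(p,[[-.07,v[3],.064]]))[0]-ko]
r=least_squares(f,[.597,-.061,.247,-.06],loss='soft_l1'); print(r.x,r.cost,np.round(f(r.x),1))
p=r.x[:3]; ky=r.x[3]
print("staple1 row/col",(proj(K,T,c2w(p,[[-.07,.012,.026],[-.07,.043,.026]]))-[220,75])*3.75)
c,s=np.cos(p[2]),np.sin(p[2]); W=np.array([[-s,c,0],[c,s,0],[0,0,-1.]]).T
o=robot.get_obs();Rm=R.from_quat(o["tool_rot"]).as_matrix()
M=Rm.T@W; print("turn frac",np.arctan2(M[1,0],M[0,0])/2/np.pi)
np.save("chest.npy",r.x)
# TCP target: y = ky+10+9.5+5 gap ; x mid of -70 and -16 ; tips 8mm ahead
for h in (.055,.03):
    t=c2w(p,[[-.043,ky+.0265,h+.008]])[0]; print(h,t,(Rm.T@(t-o["position"]))/.3)
E
```

```text
[ 0.60127212 -0.06343203  0.25431623 -0.03738862] 17.747603311684724 [ 9.7  0.4 -0.2 -0.2 -0.1  0.4  7.7  0.5 -1.  -0.2 -1.5 -1.4  0. ]
staple1 row/col [[263.01648052 232.44156804]
 [259.64728749 108.72454558]]
turn frac -0.0013228385114950293
0.055 [ 0.56239459 -0.08478852  0.203     ] [0.04370134 0.02050336 0.52219912]
0.03 [ 0.56239459 -0.08478852  0.178     ] [0.04370923 0.02049933 0.60553246]
```

```bash
python3 - <<'E'
from h import *
d=np.load("w1.npz"); he=vision.camera("wrist")["hand_eye"]
for y in (-.0345,-.0195,.0195,.0345):
  for zz in (.008,-.03):
    print(y,zz,proj(d["K"],he,[[.0095,y,zz],[-.0095,y,zz]]).round().tolist())
f=d["f"][215:375,200:420]
cv2.imwrite("pics/fing.png",cv2.resize(np.clip(f.astype(float)*2.5,0,255).astype(np.uint8),None,fx=3.6,fy=3.6,interpolation=cv2.INTER_CUBIC)[:,:,::-1])
E
```

```text
-0.0345 0.008 [[240.0, 242.0], [243.0, 276.0]]
-0.0345 -0.03 [[222.0, 282.0], [225.0, 323.0]]
-0.0195 0.008 [[271.0, 242.0], [272.0, 276.0]]
-0.0195 -0.03 [[260.0, 282.0], [262.0, 323.0]]
0.0195 0.008 [[350.0, 242.0], [348.0, 276.0]]
0.0195 -0.03 [[359.0, 282.0], [358.0, 323.0]]
0.0345 0.008 [[380.0, 242.0], [378.0, 276.0]]
0.0345 -0.03 [[398.0, 282.0], [394.0, 323.0]]
```

View pics/fing.png

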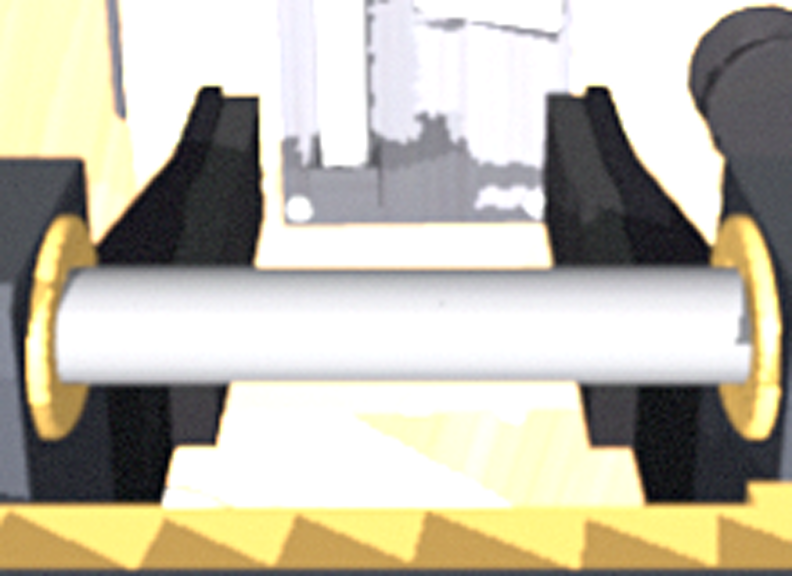

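Each fingertip is about 8 mm thick (crop columns 200–258), so I'll set the opening to 55 %. That puts one tip on the knob axis and the other on the bar.

```bash
python3 -m handwheel '[[0.044,0.0255,0.1,-0.0013],[0.044,0.0255,0.2,-0.0013],[0.044,0.0255,0.3,-0.0013],[0.044,0.0255,0.4,-0.0013],[0.044,0.0255,0.47,-0.0013],[0.044,0.0255,0.51,-0.0013],[0.044,0.0255,0.53,-0.0013],[0.044,0.0255,0.53,-0.0013],[0.044,0.0255,0.53,-0.0013]]' 55; cat > st.py <<'E'
from h import *
v=np.load("chest.npy");p=v[:3];o=robot.get_obs()
c,s=np.cos(p[2]),np.sin(p[2]);W=np.array([[-s,c,0],[c,s,0],[0,0,-1.]]).T
A=np.array([[c,s,0],[-s,c,0],[0,0,1]])
M=R.from_quat(o["tool_rot"]).as_matrix().T@W
print("TCP in chest mm",(A@(o["position"]-[p[0],p[1],.14])*1000).round(1)," tip h",((o["position"][2]-.148)*1000).round(1),"F chest",(A@o["ft_force"]).round(1),"turn left",np.arctan2(M[1,0],M[0,0])/2/np.pi, "w",o["grip_width"],"t",o["time"])
E
cat > look.py <<'E'
import sys
from st import *
n=sys.argv[1]; d=vision.camera("wrist"); T=wristT(d,o)
cv2.imwrite(f"pics/{n}.png",cv2.resize(np.clip(d["frame"][40:340,170:470].astype(float)*1.5,0,255).astype(np.uint8),None,fx=2,fy=2,interpolation=cv2.INTER_CUBIC)[:,:,::-1])
print("knob pred crop",(proj(d["K"],T,c2w(p,[[-.07,v[3],.064]]))-[170,40])*2)
E
python3 look.py w2
```

```text
time: 4.45
position: [0.5646, -0.0837, 0.201]
tool_rot: [0.611, 0.791, 0.0, 0.0]
ft_force: [-0.2, 0.1, -0.2]
grip_width: 0.0476
grip_force: 0.0
TCP in chest mm [-40.6 -10.4  61. ]  tip h 53.0 F chest [-0.2  0.1 -0.2] turn left 0.00019602023972679236 w 0.047613229169772495 t 4.45
knob pred crop [[161.63740343 556.90184896]]
```

View pics/w2.png

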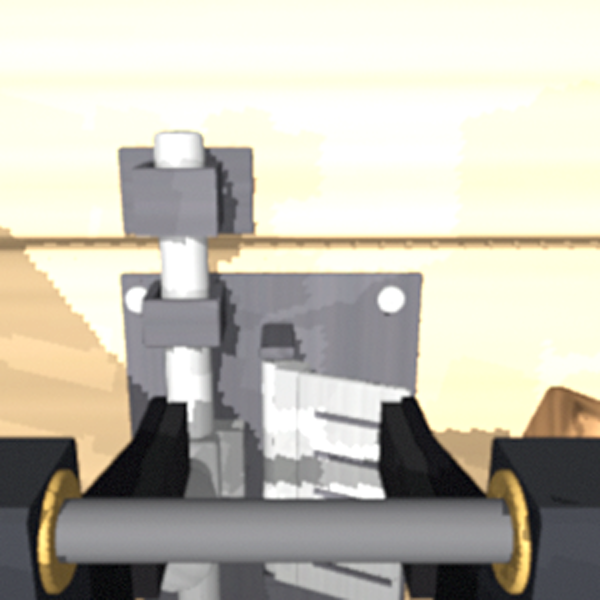

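The view shows the left tip by the bolt at crop columns 155–190 and the right tip over the bar's outer part at 382–415. I'll check the lateral fit numerically.

```bash
python3 - <<'E'
from st import *
d=vision.camera("wrist"); T=wristT(d,o)
for n,q,ob in [("keeper top",[-.07,.05,.026],(178,165)),("st1 top +y edge",[-.07,.016,.026],(186,293)),("bar outer top",[-.0074,0,.0465],(412,388)),("bar inner top",[-.0366,0,.0335],(300,370)),("gap",[-.042,.0295,0],(300,241)),("rod",[-.07,.03,.021],(185,260))]:
    print(n,((proj(d["K"],T,c2w(p,q))[0]-[170,40])*2).round(),ob)
fw=[[.0095,-.024,.008],[.0095,-.032,.008],[.0095,.024,.008],[.0095,.032,.008]]
print("tips",((proj(d["K"],d["hand_eye"],fw)-[170,40])*2).round().tolist())
e=proj(d["K"],T,c2w(p,[[-.07,.016,.026],[-.069,.016,.026]]));print("px/mm",(e[1]-e[0])*2)
E
```

```text
TCP in chest mm [-40.3 -10.6  61.6]  tip h 53.6 F chest [-0.1 -0.1  0.6] turn left 0.00020148136614987 w 0.04793121032251474 t 4.5
keeper top [168. 182.] (178, 165)
st1 top +y edge [174. 306.] (186, 293)
bar outer top [409. 388.] (412, 388)
bar inner top [294. 370.] (300, 370)
gap [275. 240.] (300, 241)
rod [174. 252.] (185, 260)
tips [[183.0, 403.0], [151.0, 403.0], [377.0, 404.0], [410.0, 404.0]]
px/mm [3.60716929 0.00483151]
```

The finger and bolt axes agree within about 1 mm. Next I press the catch.

```bash
python3 -m handwheel '[[0,0,0.02,0],[0,0,0.035,0],[0,0,0.05,0],[0,0,0.06,0],[0,0,0.07,0],[0,0,0.07,0],[0,0,0.07,0]]'; python3 st.py
```

```text
time: 5.13
position: [0.5669, -0.0836, 0.1809]
tool_rot: [0.611, 0.791, 0.002, 0.003]
ft_force: [3.5, 2.6, 6.6]
grip_width: 0.048
grip_force: 3.1
TCP in chest mm [-38.4 -10.8  40.9]  tip h 32.9 F chest [4.  1.6 6.6] turn left 0.00012529008109320137 w 0.0480395694754404 t 5.1333
```

```bash
python3 -m handwheel '[[0,-0.003,0.004,0],[0,-0.005,0.008,0],[0,-0.005,0.012,0],[0,-0.005,0.012,0],[0,-0.005,0.012,0]]'; python3 st.py
```

```text
time: 5.55
position: [0.5669, -0.0837, 0.1782]
tool_rot: [0.611, 0.791, 0.003, 0.004]
ft_force: [4.5, 3.1, 8.2]
grip_width: 0.0478
grip_force: 4.1
TCP in chest mm [-38.4 -11.   38.2]  tip h 30.2 F chest [5.1 1.9 8.2] turn left 9.253535990274111e-05 w 0.04780651706040143 t 5.55
```

```bash
python3 -m handwheel '[[0,-0.003,0.004,0],[-0.01,-0.003,0.005,0],[-0.02,-0.003,0.005,0],[-0.03,-0.003,0.005,0],[-0.04,-0.003,0.005,0],[-0.05,-0.003,0.005,0],[-0.05,-0.003,0.005,0]]'; python3 st.py
```

```text
time: 6.13
position: [0.5667, -0.092, 0.1778]
tool_rot: [0.612, 0.791, 0.006, -0.002]
ft_force: [-0.5, 18.8, 22.0]
grip_width: 0.0478
grip_force: 11.4
TCP in chest mm [-40.6 -18.9  37.8]  tip h 29.8 F chest [ 4.2 18.3 22. ] turn left 8.947197124357491e-06 w 0.047824649410283616 t 6.1333
```

```bash
python3 -m handwheel '[[0,0,0,0],[0,0,0,0],[0,0,0,0]]'; python3 - <<'E'
from st import *
im=[]
d=vision.camera("wrist")["frame"]; im.append(cv2.resize(d[90:290,220:420],(400,400),interpolation=cv2.INTER_CUBIC))
d=vision.camera("scene")["frame"]; im.append(cv2.resize(d[160:230,230:300],(400,400),interpolation=cv2.INTER_CUBIC))
im=np.clip(np.hstack(im).astype(float)*1.6,0,255).astype(np.uint8); cv2.imwrite("pics/c1.png",im[:,:,::-1])
E
```

```text
time: 6.38
position: [0.5668, -0.092, 0.1778]
tool_rot: [0.611, 0.791, 0.006, -0.002]
ft_force: [-2.1, 18.8, 21.8]
grip_width: 0.0477
grip_force: 11.3
TCP in chest mm [-40.6 -18.9  37.8]  tip h 29.8 F chest [ 2.7 18.8 21.8] turn left 0.00011316769866981692 w 0.04774164236593838 t 6.3833
```

View pics/c1.png

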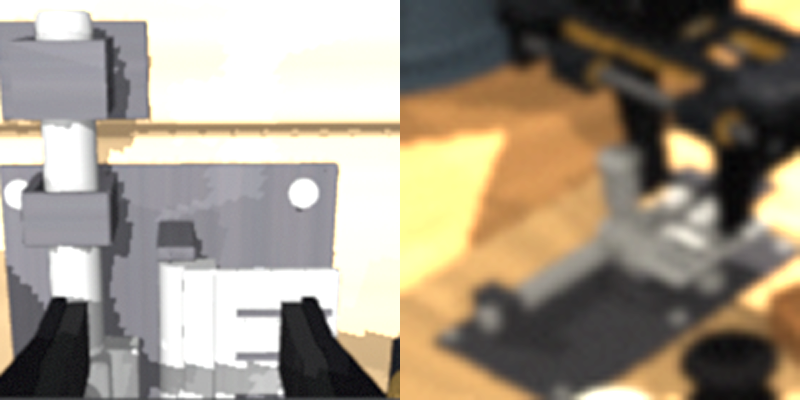

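The bar now looks level in the wrist half, and in the scene half the left finger is right beside the knob. The bolt tip still stands in the keeper. The drag looks like friction from pressing too hard, so I'll ease the press and push on.

```bash
python3 -m handwheel '[[0,0,-0.003,0],[0,0,-0.005,0],[0,0,-0.005,0]]'; python3 st.py;  python3 -m handwheel '[[-0.01,0,0,0],[-0.02,0,0,0],[-0.02,0,0,0]]'; python3 st.py
```

```text
time: 6.73
position: [0.5665, -0.094, 0.178]
tool_rot: [0.611, 0.791, 0.004, -0.001]
ft_force: [0.7, 13.1, 14.5]
grip_width: 0.0479
grip_force: 8.1
TCP in chest mm [-41.3 -20.8  38. ]  tip h 30.0 F chest [ 4.  12.5 14.5] turn left 0.000121241119909249 w 0.04791972174652271 t 6.7333
time: 6.98
position: [0.5672, -0.0993, 0.1781]
tool_rot: [0.612, 0.791, 0.004, -0.002]
ft_force: [-1.4, 14.1, 16.8]
grip_width: 0.0481
grip_force: 9.1
TCP in chest mm [-41.9 -26.1  38.1]  tip h 30.1 F chest [ 2.2 14.  16.8] turn left 8.352031677247456e-05 w 0.04812721433292684 t 6.9833
```

```bash
python3 -m handwheel '[[-0.012,0,-0.001,0],[-0.024,0,-0.001,0],[-0.036,0,-0.001,0],[-0.048,0,-0.001,0],[-0.06,0,-0.001,0],[-0.07,0,-0.001,0],[-0.08,0,-0.001,0],[-0.085,0,-0.001,0],[-0.085,0,-0.001,0]]'; python3 st.py
```

```text
time: 7.73
position: [0.5723, -0.1235, 0.1781]
tool_rot: [0.611, 0.791, 0.003, -0.004]
ft_force: [-4.1, 14.9, 17.6]
grip_width: 0.0481
grip_force: 9.3
TCP in chest mm [-43.1 -50.8  38.1]  tip h 30.1 F chest [-0.2 15.4 17.6] turn left 0.00016086043364980481 w 0.048131851144601105 t 7.7333
```

```bash
python3 -m handwheel '[[-0.008,0.003,-0.001,0],[-0.016,0.005,-0.001,0],[-0.022,0.005,-0.001,0],[-0.028,0.005,-0.001,0],[-0.028,0.005,-0.001,0]]'; python3 st.py
python3 -m handwheel '[[-0.005,0,0,0],[-0.01,0,0,0],[-0.01,0,0,0]]'; python3 st.py
```

```text
time: 8.15
position: [0.5742, -0.1302, 0.178]
tool_rot: [0.611, 0.791, 0.003, -0.006]
ft_force: [-5.9, 15.3, 17.7]
grip_width: 0.0484
grip_force: 10.2
TCP in chest mm [-42.9 -57.8  38. ]  tip h 30.0 F chest [-1.9 16.3 17.7] turn left 0.0002125704249352276 w 0.048376888549098586 t 8.15
time: 8.4
position: [0.5744, -0.1309, 0.178]
tool_rot: [0.612, 0.791, 0.004, -0.008]
ft_force: [-5.8, 20.8, 19.8]
grip_width: 0.0482
grip_force: 12.9
TCP in chest mm [-43.  -58.6  38. ]  tip h 30.0 F chest [-0.4 21.6 19.8] turn left 4.511470600716653e-05 w 0.048222493713818926 t 8.4
```

The tool has stopped and the force has stepped up, which matches the end stop. I'll check before letting go.

```bash
python3 - <<'E'
from st import *
im=[]
d=vision.camera("wrist")["frame"]; im.append(cv2.resize(d[60:260,220:420],(400,400),interpolation=cv2.INTER_CUBIC))
d=vision.camera("scene")["frame"]; im.append(cv2.resize(d[160:230,230:300],(400,400),interpolation=cv2.INTER_CUBIC))
im=np.clip(np.hstack(im).astype(float)*1.6,0,255).astype(np.uint8); cv2.imwrite("pics/c2.png",im[:,:,::-1])
E
```

```text
TCP in chest mm [-43.  -58.6  38. ]  tip h 30.0 F chest [-0.4 21.6 19.8] turn left 4.511470600716653e-05 w 0.048222493713818926 t 8.4
```

View pics/c2.png

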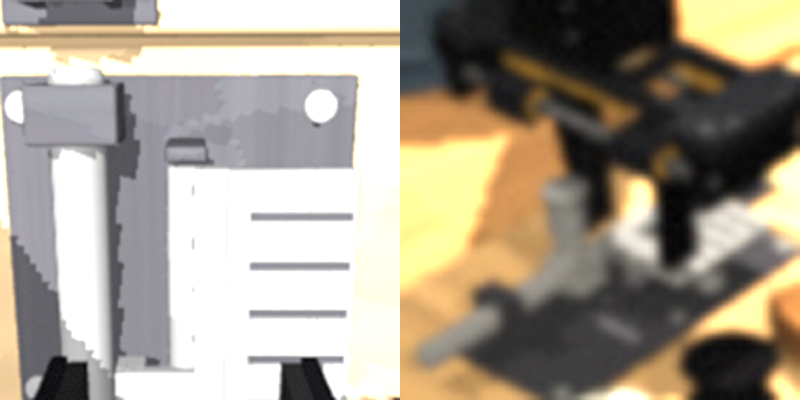

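The bolt tip is out of the keeper, standing just past the first guide at crop (75,75), and the bar is still level. I'll lift while keeping a light push, then back off and move clear.

```bash
python3 -m handwheel '[[0.01,0,-0.01,0],[0.01,0,-0.03,0],[0.01,0,-0.05,0],[0.01,0,-0.075,0],[0.01,0,-0.075,0],[0.03,0,-0.075,0],[0.045,0,-0.075,0],[0.045,0,-0.075,0]]'; python3 st.py; python3 -m handwheel '[[0,0,-0.1,0],[0,0,-0.2,0],[0,0,-0.3,0],[0.1,0,-0.4,0],[0.15,0,-0.5,0],[0.15,0,-0.5,0],[0.15,0,-0.5,0]]'; python3 - <<'E'
from st import *
im=[]
T=vision.camera("wrist"); d=T["frame"]; o=robot.get_obs()
Tw=wristT(T,o)
print("knob y pred at 0.041:",proj(T["K"],Tw,c2w(p,[[-.07,v[3]-.041,.064]])),"36:",proj(T["K"],Tw,c2w(p,[[-.07,v[3]-.036,.064]])),"bar outer rest",proj(T["K"],Tw,c2w(p,[[-.0074,0,.0465],[-.0074,-.07,.0465]])).tolist(), vision.look_for("wrist","knob")[:1])
im.append(cv2.resize(d[90:290,220:420],(400,400),interpolation=cv2.INTER_CUBIC))
d=vision.camera("scene")["frame"]; im.append(cv2.resize(d[160:250,230:320],(400,400),interpolation=cv2.INTER_CUBIC))
im=np.clip(np.hstack(im).astype(float)*1.2,0,255).astype(np.uint8); cv2.imwrite("pics/c3.png",im[:,:,::-1])
E
```

```text
time: 9.17
position: [0.574, -0.1259, 0.1987]
tool_rot: [0.611, 0.792, -0.0, -0.0]
ft_force: [-0.4, 0.7, -0.2]
grip_width: 0.0476
grip_force: 0.0
TCP in chest mm [-42.1 -53.6  58.7]  tip h 50.7 F chest [-0.2  0.8 -0.2] turn left 0.000345560786885264 w 0.04764934497726854 t 9.1667
time: 9.75
position: [0.5642, -0.0831, 0.3516]
tool_rot: [0.611, 0.792, 0.001, 0.003]
ft_force: [0.9, -1.1, 0.3]
grip_width: 0.0478
grip_force: 0.0
TCP in chest mm [-40.8  -9.7 211.6]  tip h 203.6 F chest [ 0.6 -1.3  0.3] turn left 0.0004485032731904786 w 0.047831569331295974 t 9.75
knob y pred at 0.041: [[280.24998467 257.4566779 ]] 36: [[280.12005118 252.57484627]] bar outer rest [[348.4069599266166, 171.0789770289356], [346.01520436739224, 241.52474688693735]] [{'point': [224.0, 283.8], 'conf': 0.91}]
```

View pics/c3.png

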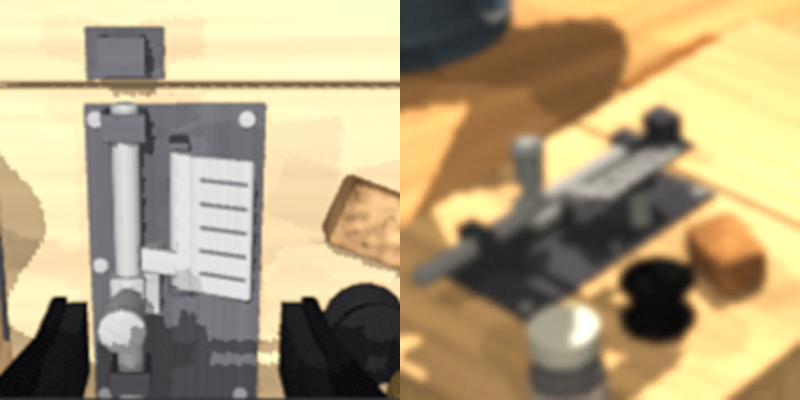

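The bolt tip is clear of the keeper. The thumb bar is back at its rest slope, with its outer corners at (346,170) and (345,240) against a prediction of (348,171) and (346,242). The knob is at about (281,255), so the bolt is drawn and locked, and nothing else has moved.

```bash
python3 -c "
from rig import job
print(job.hand_in())"
```

```text
the job is handed in; nothing more can be done
None
```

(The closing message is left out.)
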